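# Stow the pick-up rod and tip the specimen discs into the pouring corner

### The job

Take the pick-up rod out of its block, push it down into the narrow tube on the tray until its grip rests on the tube's rim, and let go of it. Then lift the tray by its handle clear of the bench and tip it so that all four steel discs slide together into the pouring corner (the cut-off corner with the lip), none spilled and the rod still in its tube. Finish while holding the tray still in the air, tilted like that (roughly 30 degrees), do not put it down; leave everything else on the bench where it stands.

Things in the scene. Friction and masses are not known exactly. Their poses are not given: they have to be found in the camera images.
- tray: The disc tray: loose open grey plastic tray (0.36 kg), outside 138 mm (its x) by 188 mm (its y), walls 36 mm high, walls and floor 4 mm thick; origin at the centre of its underside, z up. A handle bar runs along its y over the middle on a post at each end; a narrow upright tube stands outside its -y end; its -x, +y corner is cut off. It starts level on the bench, turned up to 30 degrees either way.
- tray_handle (a point): Middle of the tray's handle bar, 92 mm above the tray's underside over its centre. The bar is 190 mm long (tray y), 10 mm wide (tray x) and 16 mm high, flat-sided; gripped across its 10 mm width from above it carries the tray.
- tray_tube (a point): Centre of the mouth of the narrow tube on the tray, at tray x 42, y -106, z 72 mm. Bore 12 mm, outside 17 mm, 66 mm deep, axis along tray z, open above.
- tray_pour (a point): The pouring corner of the tray: the tray corner at -x, +y is cut off at 45 degrees (28 mm off each side) by a lower wall, 24 mm high, with a small outward lip. This point, at tray x -65, y +90, z 4 mm, lies on the level of the floor's upper face, where the two inner walls would meet if the corner were not cut off.
- rod: The pick-up rod: a steel shank 8 mm thick and 60 mm long with a round end, and above it a black round grip 16 mm across and 30 mm high; 90 mm long, 30 g. Origin at the tip of the shank, z along the rod to the grip. It starts upright in the block's hole, its tip 5 mm over the bench (so its grip spans 65 to 95 mm above the bench).
- rod_shoulder (a point): On the rod's axis at the underside of its grip, 60 mm above the tip; it comes down on the tube's rim when the rod is fully in.
- block: Fixed aluminium block 60 x 60 x 45 mm with one upright hole 10 mm wide and 40 mm deep in the middle of its top, where the rod stands; to the left or the right of the tray. Origin at the centre of its underside.
- slide_box: Fixed grey and white slide box about 72 x 92 x 46 mm, on the other side of the tray from the block; not part of the job.
- jar: Clear jar with a yellow cap, 48 mm wide and 75 mm high; a bystander. Origin at the centre of its underside.
- beaker: Glass beaker, 68 mm wide and 90 mm high; a bystander. Origin at the centre of its underside.
- dish: Flat glass dish, 70 mm wide and 18 mm high, near the robot; a bystander. Origin at the centre of its underside.
- weight: Brass weight with a knob, 38 mm wide and 50 mm high, near the robot; a bystander. Origin at the centre of its underside.
- mouse: Dark computer mouse about 60 x 100 mm, 32 mm high, at the far side; a bystander.
- driver: Screwdriver, 160 mm long, lying at the far side; a bystander.
- disc0: One of four alike loose steel discs in the tray, 22 mm across and 9 mm thick, 26 g, lying flat on the tray's floor at the start, away from the pouring corner. Origin at the centre of its underside. The tray inside is slippery: discs begin to slide at roughly 6 to 10 degrees of tilt, and at about 30 degrees towards the corner run along the walls and past each other into it.
- disc1: One of four alike loose steel discs in the tray, 22 mm across and 9 mm thick, 26 g, lying flat on the tray's floor at the start, away from the pouring corner. Origin at the centre of its underside. The tray inside is slippery: discs begin to slide at roughly 6 to 10 degrees of tilt, and at about 30 degrees towards the corner run along the walls and past each other into it.
- disc2: One of four alike loose steel discs in the tray, 22 mm across and 9 mm thick, 26 g, lying flat on the tray's floor at the start, away from the pouring corner. Origin at the centre of its underside. The tray inside is slippery: discs begin to slide at roughly 6 to 10 degrees of tilt, and at about 30 degrees towards the corner run along the walls and past each other into it.
- disc3: One of four alike loose steel discs in the tray, 22 mm across and 9 mm thick, 26 g, lying flat on the tray's floor at the start, away from the pouring corner. Origin at the centre of its underside. The tray inside is slippery: discs begin to slide at roughly 6 to 10 degrees of tilt, and at about 30 degrees towards the corner run along the walls and past each other into it.

How it is judged:
By the outcome, as a careful person would: the job done as asked, in the order asked, and still so for the second after the job is handed in, while the arm keeps its last pose, push and grip.
It also fails if it takes over 56 s, if anything falls off the work surface, if the arm or the gripper's body presses on something with over 40 N, if the wrist force passes 120 N, or if a joint passes its speed limit or range.

### The arm

A 7-joint arm with a two-finger parallel gripper is mounted at the origin on the work surface. World frame = base frame: x ahead of the robot, y to its left, z up, the work surface at z = 0. Lengths are in m, angles in rad, forces in N, time in s.
With the tool pointing down it reaches from about 0.4 to 0.85 m from the base axis. Payload 10.4 kg.
Tool frame: the origin (TCP) lies midway between the tips of the shut fingers; the grasp point (between the pads) lies 19 mm behind it; z points along the fingers, x is the direction in which the jaws open and shut, and the axes are right-handed (so a half turn about z gives the same grasp; the last joint's range is limited). The gripper opens to 87 mm and grips with 3 to 60 N. Pads are 19 mm wide; open, the fingers measure 117 mm over their backs; the gripper's body (75 mm by 190 mm) begins 51 mm behind the grasp point.
Start: joints at [-1.301, 0.332, -0.065, 1.46, 0.022, 1.35, -0.088], TCP at [0.18, 0.598, 0.223] pointing down, gripper open.
Joint ranges: [-2.6, 2.6], [-0.5, 2.12], [-1.47, 1.34], [0.16, 2.42], [-1.27, 4.41], [0.06, 2.06], [-2.6, 2.6]. Speed limits (rad/s): [2.22, 2.22, 2.79, 2.79, 3.14, 3.14, 3.14].

### API

Orientations are given as a unit quaternion [x, y, z, w].
In Python, from bench import r gives the robot as it stands. The module is installed in compiled form; this text tells all that it offers.
- The arm moves only by the tool play_rows, never from a script. Its argument "commands" is a list of rows, each a list of 7 numbers: the shift along the world's x, y, z in cm, then the turn, a rotation vector about the world's x, y, z in rad, then the finger opening in cm, from 0 to 8.7. A call has 1 to 20 rows; each row shifts and turns the commanded pose from where the row before left it; what a row does not reach is not made up. A row lasts 1/8 s, in which the tool goes at most 62.5 mm and 10.7 degrees, less where a joint would pass 70% of its speed; a pose out of reach is approached as far as the arm can. A call is refused whole if a number of a shift passes 6.25 or a number of a turn 0.188, either way. A call with a gripper value outside its range is refused whole. The fingers move at their own pace and stop on an object; "grip_force" is the grip in N (left out, the last holds). Time passes only in rows, so rows that do not move let the fingers close. It gives the time, the measured TCP pose, the force and the opening at its end, in the units of the state.
- r.read_state(): the state, without advancing time (a new reading comes with each control period).
- r.camera(name): name is "scene" or "side" or "wrist"; returns a dict with "img" (420x560x3 uint8, red, green, blue), "K" (3x3 intrinsics, pixels), "k1" (the pictures are not rectified: a ray, as slopes to the right and down, at radius r is drawn at 1 + k1 r^2 times it, then the intrinsics apply), "camera_from_world" (4x4, takes a point from world to camera coordinates). Camera axes: x right, y down, z forward; pixel columns grow to the right and rows downward; lengths in m; the calibration is good to about 2 mm. A picture is of the moment at which its call begins. There is no depth.
- r.close_job(): hands the job in, once; it reports no verdict.
The state is a dict: "time": time; "joint_positions": joint angles; "joint_vel": joint speeds; "joint_torque": joint torques, N m; "ee_pos": TCP position; "eef_rot": TCP orientation; "ft_force": force on the tool from outside, world axes, zero at the start; "torque": the same for the moment, N m; "width": finger opening in m.
Only numpy, scipy, OpenCV 4.12 (cv2) and the standard library are available. Lean on these libraries where they do the work, as an engineer would, in place of code of your own. Each camera call takes 0.05 s, during which the arm holds its last target. There are 200 camera calls.

## Working session

There is one attempt and no reset: what is moved stays moved. The work goes in short steps, Python scripts to look and compute and a tool call to move; the robot and the scene stay as the last step left them, time stands still between calls to the robot, and variables do not carry over. Pictures are saved under pics/ and viewed, about 8 in all and at most 12, crops included, and the job is handed in when it is done.

Besides the shell and the picture viewer there is one more tool, called after "Emit:" by a JSON object that holds its "op" and its "data". play_rows: Moves the arm, as the interface text tells. Its arguments: {"type":"object","properties":{"commands":{"type":"array","items":{"type":"array","items":{"type":"number"}}},"grip_force":{"type":"number"}},"required":["commands"]}

```bash
mkdir -p pics
cat > h.py <<'E'
import numpy as np, cv2, pickle
from bench import r
def snap(cam,name):
    d=r.camera(cam); cv2.imwrite(f'pics/{name}.png',d['img'][:,:,::-1]); pickle.dump(d,open(f'pics/{name}.pkl','wb')); return d
def load(n): return pickle.load(open(f'pics/{n}.pkl','rb'))
def ray(d,uv):
    K=d['K']; xd=np.array([(uv[0]-K[0,2])/K[0,0],(uv[1]-K[1,2])/K[1,1]]); x=xd.copy()
    for _ in range(30): x=xd/(1+d['k1']*(x@x))
    T=d['camera_from_world']; R=T[:3,:3]; o=-R.T@T[:3,3]; v=R.T@np.array([x[0],x[1],1]); return o,v/np.linalg.norm(v)
def proj(d,P):
    T=d['camera_from_world']; p=T[:3,:3]@np.asarray(P,float)+T[:3,3]; x=p[:2]/p[2]; x=x*(1+d['k1']*(x@x)); return d['K'][:2,:2]@x+d['K'][:2,2]
def atz(d,uv,z):
    o,v=ray(d,uv); return o+v*(z-o[2])/v[2]
def tri(*obs):
    A=np.zeros((3,3)); b=np.zeros(3); L=[]
    for d,uv in obs:
        o,v=ray(d,uv); M=np.eye(3)-np.outer(v,v); A+=M; b+=M@o; L.append((o,M))
    p=np.linalg.solve(A,b); return p,[round(float(np.linalg.norm(M@(p-o)))*1000,1) for o,M in L]
E
python3 - <<'E'
from h import *
for c in ('scene','side','wrist'):
    d=snap(c,c+'0'); T=d['camera_from_world']; print(c,(-T[:3,:3].T@T[:3,3]).round(3),T[2,:3].round(2),d['K'][0,0],d['k1'])
a=[cv2.imread(f'pics/{c}0.png') for c in ('scene','side')]
print(r.read_state())
E
```

```text
scene [ 0.968 -0.47   0.862] [-0.42  0.47 -0.78] 469.7828836623021 -0.0021659711691774906
side [ 0.111 -0.495  0.625] [ 0.53  0.57 -0.63] 436.64004383022706 -0.021926872097319104
wrist [0.112 0.619 0.384] [ 0.25 -0.08 -0.97] 319.60737318185545 -0.05546028788468318
{'time': 0.15, 'joint_positions': array([-1.30059979,  0.3327234 , -0.06471243,  1.4607043 ,  0.02164735,
        1.34988087, -0.08849179]), 'joint_vel': array([ 0.00106838, -0.00123654, -0.00153939, -0.00262928, -0.0020353 ,
        0.00035048,  0.00055407]), 'joint_torque': array([ 6.71089711e-04, -6.23630762e+01,  2.44449667e-02, -3.90149081e+01,
       -6.13770029e-02,  3.72356514e-02,  1.07125184e-04]), 'ee_pos': array([0.18032443, 0.59814311, 0.22195987]), 'eef_rot': array([ 8.02678691e-01,  5.96411485e-01, -3.82851722e-04,  3.36392812e-04]), 'ft_force': array([0.24834427, 0.8910952 , 0.35910465]), 'torque': array([-0.01480247,  0.06528733, -0.00229616]), 'width': 0.08658956275164492}
```

View pics/scene0.png

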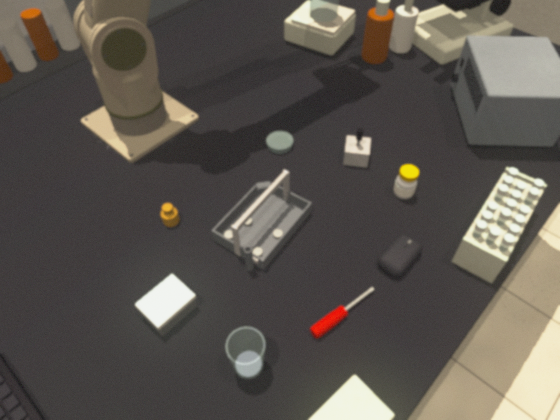

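View pics/side0.png

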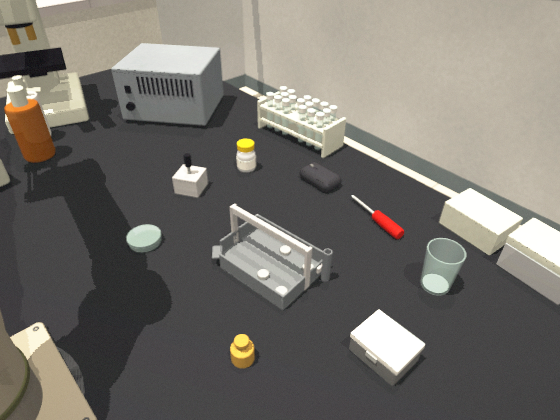

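The scene view shows the tray around (262,222), with the tube near (252,262) and the rod grip at (360,135). In the side view the tray is at (270,260), the tube at (327,262) and the rod at (188,160). I'll enlarge both for exact pixels.

Run:
```python
from h import *
def crop(n,x,y,w,h,s,g=20):
    im=cv2.resize(cv2.imread(f'pics/{n}.png')[y:y+h,x:x+w],None,fx=s,fy=s,interpolation=cv2.INTER_CUBIC)
    for u in range(x,x+w,g): cv2.line(im,((u-x)*s,0),((u-x)*s,6),(0,255,255),1); cv2.putText(im,str(u),((u-x)*s+2,14),0,.38,(0,255,255))
    for v in range(y,y+h,g): cv2.line(im,(0,(v-y)*s),(6,(v-y)*s),(0,255,255),1); cv2.putText(im,str(v),(8,(v-y)*s+4),0,.38,(0,255,255))
    return im
a=crop('scene0',205,165,110,110,4); a2=crop('scene0',335,120,50,50,3)
b=crop('side0',208,200,130,110,3); b2=crop('side0',165,145,50,55,4)
C=np.zeros((600,800,3),np.uint8)
for im,x,y in ((a,0,0),(a2,0,445),(b,400,150),(b2,200,0)): pass
def put(im,x,y): C[y:y+im.shape[0],x:x+im.shape[1]]=im[:600-y,:800-x]
put(b,405-5,0+230); put(a[:, :],0,0); put(a2,0,445); put(b2,500,0)
cv2.imwrite('pics/crop0.png',C)
```

```text
(no output)
```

View pics/crop0.png

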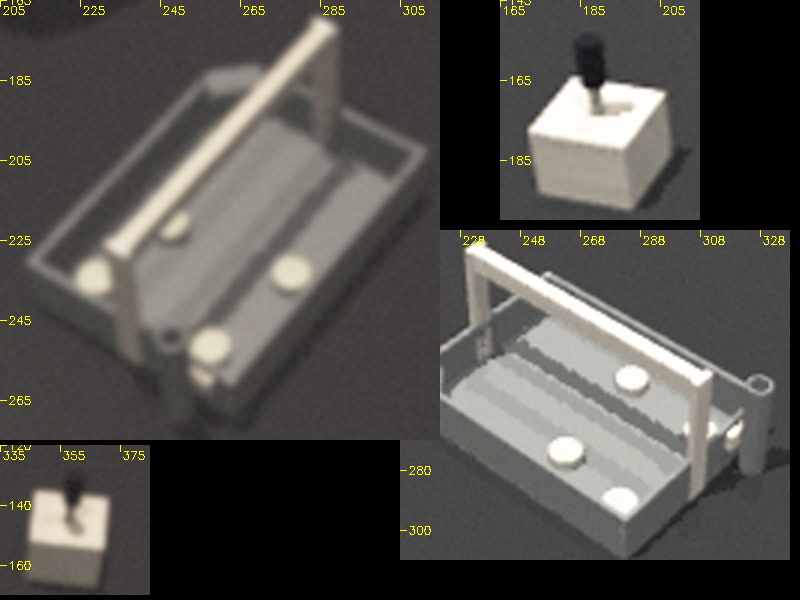

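Run:
```python
from h import *
s=load('scene0');d=load('side0'); np.set_printoptions(precision=4,suppress=True)
P={'tube':((247.5,249.5),(327.7,251.3)),'hfar':((285.8,171.5),(233.5,207)),'hnear':((235,226),(309.7,249.3)),'rodtop':((359,132.5),(188,155.5))}
for k,(a,b) in P.items(): print(k,*tri((s,a),(d,b)))
# fit tray pose (x,y,yaw) z=0
from scipy.optimize import least_squares
M={'tube':(.042,-.106,.072),'hfar':(0,.093,.1),'hnear':(0,-.093,.1)}
def R(y): c,q=np.cos(y),np.sin(y); return np.array([[c,-q,0],[q,c,0],[0,0,1]])
def f(p):
    o=[]
    for k,m in M.items():
        w=R(p[2])@np.array(m)+[p[0],p[1],0]
        o+=list(proj(s,w)-P[k][0])+list(proj(d,w)-P[k][1])
    return np.array(o)
for y0 in (0,1.57,3.14,-1.57):
    q=least_squares(f,[.5,0,y0]); print(q.x,np.degrees(q.x[2]),q.cost); 
    if q.cost<50: print(f(q.x).round(1))
# block top centre and corners
for uv in ((175,190),): pass
for z in (.045,): print(atz(s,(360,146),z), atz(d,(191,173),z))
```

```text
tube [ 0.5583 -0.1309  0.0706] [0.1, 0.1]
hfar [0.4889 0.0594 0.0972] [1.9, 1.9]
hnear [ 0.5156 -0.123   0.0996] [2.6, 2.6]
rodtop [0.5277 0.2812 0.0916] [1.2, 1.2]
[ 0.502  -0.0327  0.1433] 8.208464991138321 4.682675139947416
[-0.2 -0.   0.4 -0.5 -0.4 -0.1 -0.8 -1.8 -1.4  1.5 -0.5 -0.7]
[ 0.502  -0.0327  0.1433] 8.208465240398102 4.682675139947273
[-0.2 -0.   0.4 -0.5 -0.4 -0.1 -0.8 -1.8 -1.4  1.5 -0.5 -0.7]
[ 0.502  -0.0327  0.1433] 8.20846669993476 4.682675139950548
[-0.2 -0.   0.4 -0.5 -0.4 -0.1 -0.8 -1.8 -1.4  1.5 -0.5 -0.7]
[ 0.502  -0.0327  0.1433] 8.208465149736266 4.68267513994729
[-0.2 -0.   0.4 -0.5 -0.4 -0.1 -0.8 -1.8 -1.4  1.5 -0.5 -0.7]
[0.5334 0.2866 0.045 ] [0.5278 0.2801 0.045 ]
```

Fits are consistent: the rod is at about (0.528, 0.281), and the tray is at (0.502, -0.033) with yaw 8.2°. The heights match too: tube mouth 71 mm, handle top about 99 mm, rod top 92 mm. I'll move over the rod with the jaws turned about 25°.

Emit:
{"op": "play_rows", "data": {"commands": [[2.9,-2.6,0,0,0,0.036,6],[2.9,-2.6,0,0,0,0.036,6],[2.9,-2.6,0,0,0,0.036,6],[2.9,-2.6,0,0,0,0.036,6],[2.9,-2.6,0,0,0,0.036,6],[2.9,-2.6,0,0,0,0.036,6],[2.9,-2.6,0,0,0,0.036,6],[2.9,-2.6,0,0,0,0.036,6],[2.9,-2.6,0,0,0,0.036,6],[2.9,-2.6,0,0,0,0.036,6],[2.9,-2.6,0,0,0,0.036,6],[2.9,-2.6,0,0,0,0.036,6],[0,0,0,0,0,0,6],[0,0,0,0,0,0,6]]}}

```text
time: 1.9
ee_pos: [0.5279, 0.2869, 0.2223]
eef_rot: [0.656, 0.755, -0.0, -0.0]
ft_force: [0.1, -0.3, 0.0]
width: 0.0599
```

Run:
```python
from h import *
w=snap('wrist','w1'); st=r.read_state(); print(st['time'],st['ee_pos'],st['eef_rot'],st['joint_positions'].round(2),st['width'])
for z in (.045,.065,.095): print(z,proj(w,(.528,.281,z)).round(1))
```

```text
1.95 [0.52757506 0.28740756 0.22237853] [ 6.55790639e-01  7.54942703e-01 -7.15224481e-05 -3.84163076e-04] [-0.71  0.28  0.17  1.54 -0.05  1.33  1.17] 0.06016762767691807
0.045 [271.1 193.1]
0.065 [270.8 197.1]
0.095 [270.2 204. ]
```

View pics/w1.png

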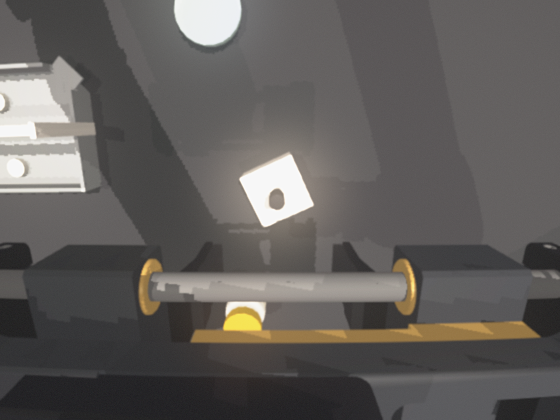

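The wrist view shows the block with its top centre at about (277,191) and the dark rod at about (276,200), some 6 px right of the prediction. I'll measure the blob.

Run:
```python
from h import *
np.set_printoptions(precision=4,suppress=True)
w=load('w1'); g=cv2.cvtColor(w['img'],cv2.COLOR_RGB2GRAY)
m=np.zeros_like(g); m[150:230,235:318]=(g[150:230,235:318]>150)*255
c=max(cv2.findContours(m,0,1)[0],key=cv2.contourArea); q=cv2.boxPoints(cv2.minAreaRect(c)); print(q.round(1))
print('block centre',atz(w,q.mean(0),.045), 'sides',[np.linalg.norm(atz(w,q[i],.045)-atz(w,q[i-1],.045)).round(4) for i in range(4)])
for row in range(184,216,1): print(row,' '.join('%3d'%x for x in g[row,262:292]))
s=load('scene0');d=load('side0')
print(tri((s,(359,132.5)),(d,(188,155.5)),(w,(276.5,204))))
```

```text
[[236.5 174.6]
 [290.  150.3]
 [314.9 205.1]
 [261.5 229.4]]
block centre [0.5237 0.2854 0.045 ] sides [np.float64(0.0668), np.float64(0.0623), np.float64(0.0655), np.float64(0.0652)]
184 247 247 247 247 247 247 247 247 247 247 247 247 247 247 247 247 247 247 247 247 247 247 247 247 247 247 247 247 247 247
185 247 247 247 247 247 247 247 247 247 247 247 247 247 247 247 247 247 247 247 247 247 247 247 247 247 247 247 247 247 247
186 247 247 247 247 247 247 247 247 247 247 247 248 248 248 248 248 248 247 247 247 247 247 247 247 247 247 247 247 247 247
187 247 247 247 247 247 247 247 247 247 247 248 248 249 249 246 244 245 247 248 248 247 247 247 247 247 247 247 247 247 247
188 247 247 247 247 247 247 247 247 247 248 249 249 238 223 207 202 206 226 246 249 248 247 247 247 247 247 247 247 247 247
189 247 247 247 247 247 247 247 247 248 250 249 223 176 156 149 145 147 171 222 248 249 248 247 247 247 247 247 247 247 247
190 247 247 247 247 247 247 247 248 250 249 211 156 137 133 130 130 131 137 165 225 249 249 248 247 247 247 247 247 247 247
191 247 247 247 247 247 247 248 250 248 208 146 
[... 2402 characters left out ...]
7 247 247 247 247 247 247 247
211 247 247 247 247 247 247 247 247 247 247 248 248 248 249 249 249 249 248 248 248 247 247 247 247 247 247 247 247 247 247
212 247 247 247 247 247 247 247 247 247 247 247 247 247 248 248 248 247 247 247 247 247 247 247 247 247 247 247 247 247 247
213 247 247 247 247 247 247 247 247 247 247 247 247 247 247 247 247 247 247 247 247 247 247 247 247 247 247 247 247 248 248
214 247 247 247 247 247 247 247 247 247 247 247 247 247 247 247 247 247 247 247 247 247 247 247 247 247 247 248 248 249 249
215 247 247 247 247 247 247 247 247 247 247 247 247 247 247 247 247 247 247 247 247 247 247 247 247 248 248 249 250 243 218
(array([0.5281, 0.285 , 0.0893]), [2.9, 1.5, 2.1])
```

Emit:
{"op": "play_rows", "data": {"commands": [[-0.1,-0.1,-2,0,0,0,6],[-0.1,-0.1,-2,0,0,0,6],[0,0,-2,0,0,0,6],[0,0,-2,0,0,0,6],[0,0,0,0,0,0,6],[0,0,0,0,0,0,6]]}}

```text
time: 2.7
ee_pos: [0.5263, 0.2852, 0.1435]
eef_rot: [0.656, 0.755, 0.001, -0.0]
ft_force: [-0.4, -0.2, -0.0]
width: 0.0599
```

Run:
```python
from h import *
np.set_printoptions(precision=4,suppress=True)
w1=load('w1'); print(atz(w1,(276.4,201.2),.095))
w=snap('wrist','w2'); st=r.read_state(); e=st['ee_pos'];print(st['time'],e)
print('tcp',proj(w,e),proj(w,e-[0,0,.05]))
g=cv2.cvtColor(w['img'],cv2.COLOR_RGB2GRAY); 
im=cv2.resize(w['img'][150:300,180:380,::-1],None,fx=3,fy=3); cv2.imwrite('pics/w2c.png',im)
```

```text
[0.5246 0.2864 0.095 ]
2.75 [0.5266 0.2852 0.1437]
tcp [275.9321 260.2341] [276.1216 231.2034]
```

View pics/w2c.png

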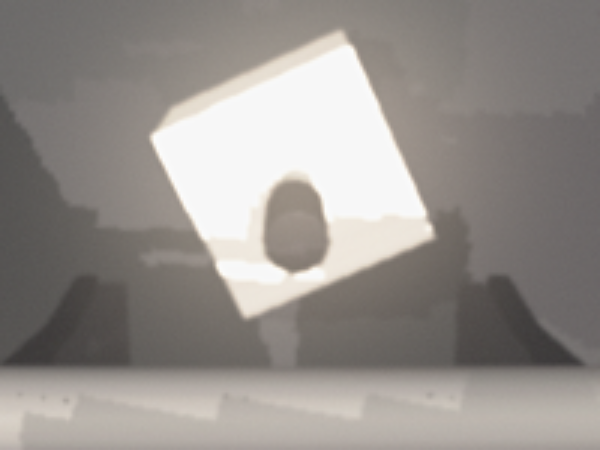

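The rod top is at about (279,230), and the midpoint between the fingers is at about column 278, so it is centred to about 1 mm. I'll descend to TCP z = 0.070 and grip.

Emit:
{"op": "play_rows", "data": {"commands": [[-0.1,0.1,-1.4,0,0,0,6],[0,0,-2,0,0,0,6],[0,0,-2,0,0,0,5],[0,0,-2,0,0,0,4],[0,0,0,0,0,0,3],[0,0,0,0,0,0,1],[0,0,0,0,0,0,1],[0,0,0,0,0,0,1],[0,0,0,0,0,0,1],[0,0,0,0,0,0,1]], "grip_force": 12}}

```text
time: 4.0
ee_pos: [0.5257, 0.2857, 0.0691]
eef_rot: [0.656, 0.755, 0.001, 0.0]
ft_force: [0.2, 0.7, 3.8]
width: 0.0157
```

Emit:
{"op": "play_rows", "data": {"commands": [[0,0,1,0,0,0,1],[0,0,2,0,0,0,1],[0,0,2.5,0,0,0,1],[0,0,2.5,0,0,0,1],[0,0,2.5,0,0,0,1],[0,0,2.5,0,0,0,1],[0.6,-3.5,0,0,0,0,1],[0.6,-3.5,0,0,0,0,1],[0.6,-3.5,0,0,0,0,1],[0.6,-3.5,0,0,0,0,1],[0.6,-3.5,0,0,0,0,1],[0.6,-3.5,0,0,0,0,1],[0.6,-3.5,0,0,0,0,1],[0.6,-3.5,0,0,0,0,1],[0.6,-3.5,0,0,0,0,1],[0.6,-3.5,0,0,0,0,1],[0.6,-3.5,0,0,0,0,1],[0.6,-3.2,0,0,0,0,1],[0,0,0,0,0,0,1],[0,0,0,0,0,0,1]]}}

```text
time: 6.5
ee_pos: [0.5973, -0.1307, 0.1987]
eef_rot: [0.656, 0.755, 0.0, -0.0]
ft_force: [0.7, 1.1, -0.7]
width: 0.0161
```

Run:
```python
from h import *
np.set_printoptions(precision=4,suppress=True)
w=snap('wrist','w3'); st=r.read_state(); e=st['ee_pos'];print(st['time'],e,st['eef_rot'],st['joint_positions'].round(2),st['width'])
print('tube',proj(w,(.559,-.131,.072)),'tip',proj(w,e-[0,0,.064]),'shoulder',proj(w,e-[0,0,.004]))
for n in ('scene','side'):
    d=snap(n,n+'3'); print(n,proj(d,e-[0,0,.064]),proj(d,(.559,-.131,.072)))
```

```text
6.55 [ 0.5974 -0.1302  0.1986] [ 0.6557  0.755   0.0003 -0.0004] [-0.19  0.33  0.42  1.55 -0.14  1.29  1.95] 0.015955485662940454
tube [281.968  163.8929] tip [276.9133 225.0981] shoulder [276.9572 257.0872]
scene [260.3452 242.0278] [247.6453 249.3748]
side [345.3699 214.8759] [327.9976 250.5494]
```

View pics/w3.png

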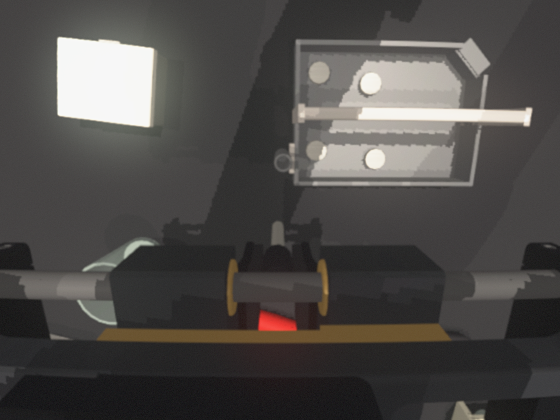

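The wrist view shows the rod tip at about (278,224) and the tube mouth at about (283,160). I'll zoom all three views for the fit.

Run:
```python
from h import *
C=np.zeros((600,800,3),np.uint8)
def put(n,u,v,w,h,s,X,Y):
    im=cv2.resize(cv2.imread(f'pics/{n}.png')[v:v+h,u:u+w],None,fx=s,fy=s,interpolation=cv2.INTER_CUBIC)
    for a in range(u,u+w,10): cv2.putText(im,str(a),((a-u)*s,10),0,.33,(0,255,255)); cv2.line(im,((a-u)*s,0),((a-u)*s,4),(0,255,255))
    for b in range(v,v+h,10): cv2.putText(im,str(b),(5,(b-v)*s+4),0,.33,(0,255,255)); cv2.line(im,(0,(b-v)*s),(4,(b-v)*s),(0,255,255))
    C[Y:Y+im.shape[0],X:X+im.shape[1]]=im
put('w3',255,140,50,100,6,0,0); put('scene3',230,220,50,50,5,300,0); put('side3',310,195,50,80,5,550,0)
cv2.imwrite('pics/z3.png',C)
```

```text
(no output)
```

View pics/z3.png

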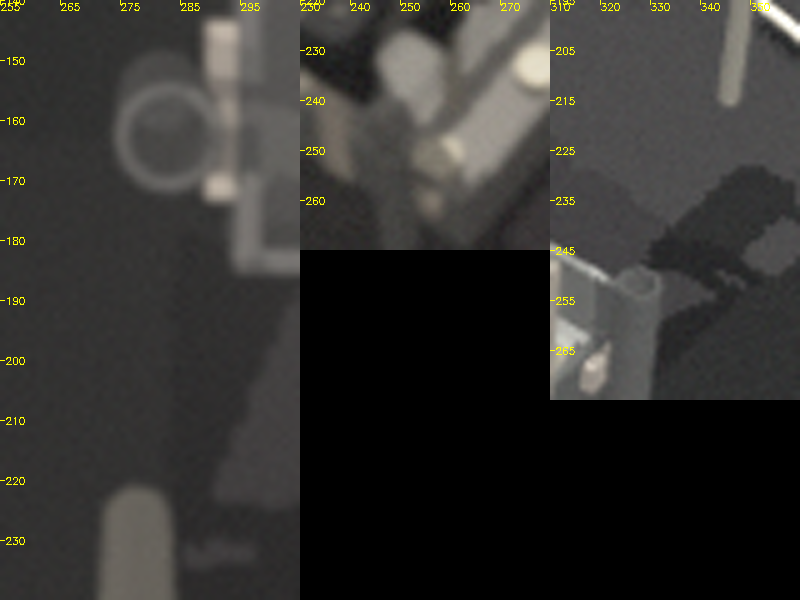

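Run:
```python
from h import *
np.set_printoptions(precision=4,suppress=True)
w=load('w3');d=load('side3')
print(tri((w,(281.9,163.5)),(d,(327.3,250.7))), atz(w,(281.9,163.5),.072), atz(d,(327.3,250.7),.072))
```

```text
(array([ 0.5583, -0.1307,  0.0718]), [0.6, 0.6]) [ 0.5587 -0.1311  0.072 ] [ 0.5578 -0.1304  0.072 ]
```

Tube mouth with bias corrected: (0.5583, -0.1307, 0.0718). I'll align and bring the tip to just above the mouth.

Emit:
{"op": "play_rows", "data": {"commands": [[-1.3,0,0,0,0,0,1],[-1.3,0,0,0,0,0,1],[-1.3,-0.05,0,0,0,0,1],[0,0,-2,0,0,0,1],[0,0,-2,0,0,0,1],[0,0,-1.4,0,0,0,1],[0,0,0,0,0,0,1],[0,0,0,0,0,0,1]]}}

```text
time: 7.65
ee_pos: [0.5587, -0.1322, 0.1453]
eef_rot: [0.656, 0.755, 0.0, 0.0]
ft_force: [1.2, 0.0, 1.1]
width: 0.0156
```

Run:
```python
from h import *
np.set_printoptions(precision=4,suppress=True)
C=np.zeros((480,800,3),np.uint8)
st=r.read_state(); e=st['ee_pos']; print(e,st['ft_force'])
def put(n,u,v,w,h,s,X,Y):
    im=cv2.resize(cv2.imread(f'pics/{n}.png')[v:v+h,u:u+w],None,fx=s,fy=s,interpolation=cv2.INTER_CUBIC)
    for a in range(u,u+w,10): cv2.putText(im,str(a),((a-u)*s,10),0,.33,(0,255,255)); cv2.line(im,((a-u)*s,0),((a-u)*s,4),(0,255,255))
    for b in range(v,v+h,10): cv2.putText(im,str(b),(5,(b-v)*s+4),0,.33,(0,255,255)); cv2.line(im,(0,(b-v)*s),(4,(b-v)*s),(0,255,255))
    C[Y:Y+im.shape[0],X:X+im.shape[1]]=im
w=snap('wrist','w4'); d=snap('side','side4')
for c in (w,d): print(proj(c,e-[0,0,.064]),proj(c,(.5583,-.1307,.0718)))
put('w4',245,195,65,80,6,0,0); put('side4',300,200,66,80,6,400,0); cv2.imwrite('pics/z4.png',C)
```

```text
[ 0.5587 -0.1322  0.1453] [1.1535 0.0459 1.1082]
[276.3424 224.7922] [278.4068 220.8837]
[328.7816 247.2566] [327.6029 250.7196]
```

View pics/z4.png

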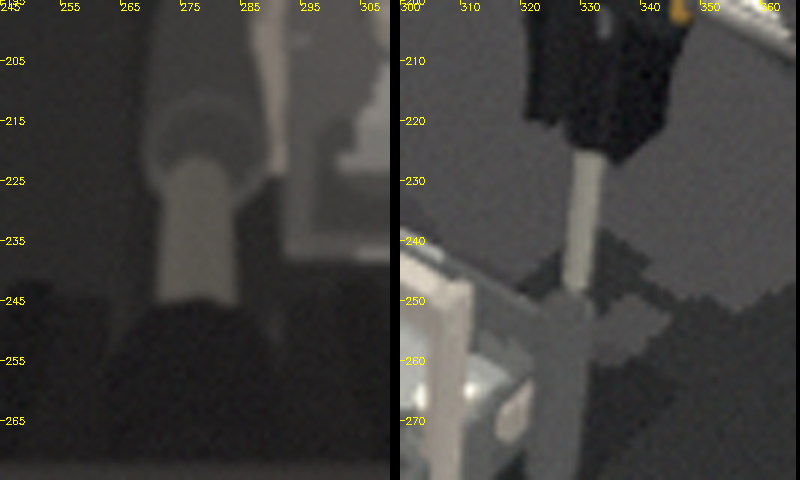

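The wrist view has the tube centre at column 279.4 and the rod axis at 277.7. The pose agrees: the rod needs +1.5 mm in y. I'll correct that and start inserting.

Emit:
{"op": "play_rows", "data": {"commands": [[0,0.15,0,0,0,0,1],[0,0,0,0,0,0,1],[0,0,-0.6,0,0,0,1],[0,0,-0.6,0,0,0,1],[0,0,-0.6,0,0,0,1],[0,0,0,0,0,0,1]]}}

```text
time: 8.5
ee_pos: [0.558, -0.1305, 0.1258]
eef_rot: [0.656, 0.755, -0.0, -0.001]
ft_force: [-0.3, -0.3, -0.2]
width: 0.0153
```

Emit:
{"op": "play_rows", "data": {"commands": [[0,0,-1,0,0,0,1],[0,0,-1,0,0,0,1],[0,0,-1,0,0,0,1],[0,0,-1,0,0,0,1],[0,0,-0.5,0,0,0,1],[0,0,0,0,0,0,1]]}}

```text
time: 9.25
ee_pos: [0.5582, -0.1305, 0.0812]
eef_rot: [0.656, 0.755, -0.0, -0.0]
ft_force: [0.2, -0.1, -0.6]
width: 0.0153
```

Emit:
{"op": "play_rows", "data": {"commands": [[0,0,-0.2,0,0,0,1],[0,0,-0.2,0,0,0,1],[0,0,-0.1,0,0,0,1],[0,0,0,0,0,0,1]]}}

```text
time: 9.75
ee_pos: [0.5585, -0.1306, 0.0766]
eef_rot: [0.656, 0.755, 0.0, 0.0]
ft_force: [-0.4, 0.3, -0.1]
width: 0.0155
```

Emit:
{"op": "play_rows", "data": {"commands": [[0,0,-0.1,0,0,0,1],[0,0,0,0,0,0,1]]}}

```text
time: 10.0
ee_pos: [0.5587, -0.1306, 0.0765]
eef_rot: [0.656, 0.755, 0.0, 0.0]
ft_force: [-2.6, 0.1, 8.1]
width: 0.0157
```

The rod is seated, with 8 N of contact at the expected height. I'll release it and rise while turning the jaws towards the handle.

Emit:
{"op": "play_rows", "data": {"commands": [[0,0,0,0,0,0,2.5],[0,0,0,0,0,0,3.5],[0,0,0,0,0,0,3.5],[0,0,0.5,0,0,0,3.5],[0,0,1.5,0,0,0,3.5],[0,0,2.5,0,0,0,4],[0,0,3,0,0,0,5],[0,0,3,0,0,0,5],[0,0,2,0,0,0,5],[-0.8,1.4,0,0,0,-0.174,5],[-0.8,1.4,0,0,0,-0.174,5],[-0.8,1.4,0,0,0,-0.174,5],[-0.8,1.4,0,0,0,-0.174,5],[-0.8,1.4,0,0,0,-0.174,5],[-0.8,1.4,0,0,0,-0.174,5],[-0.8,1.4,0,0,0,-0.174,5],[0,0,0,0,0,-0.174,5],[0,0,0,0,0,-0.174,5],[0,0,0,0,0,0,5]]}}

```text
time: 12.38
ee_pos: [0.5026, -0.0326, 0.2015]
eef_rot: [0.997, 0.072, 0.001, -0.0]
ft_force: [0.1, -0.4, 0.8]
width: 0.05
```

Run:
```python
from h import *
np.set_printoptions(precision=4,suppress=True)
st=r.read_state(); e=st['ee_pos']; q=st['eef_rot']; print(st['time'],e,q,np.degrees(2*np.arctan2(q[1],q[0])),st['joint_positions'].round(2))
w=snap('wrist','w5'); d=snap('side','side5')
C=np.zeros((420,800,3),np.uint8); C[:,:560]=w['img'][:,:,::-1]
C[:,560:]=cv2.resize(d['img'][195:300,280:340,::-1],(240,420)); cv2.imwrite('pics/z5.png',C)
t=np.radians(8.2); R=np.array([[np.cos(t),-np.sin(t),0],[np.sin(t),np.cos(t),0],[0,0,1]])
for m in ((0,.093,.1),(0,-.093,.1),(0,0,.1),(.042,-.106,.102)): print(m,proj(w,R@m+[.502,-.032,0]))
print(proj(w,e-[0,0,.05]))
```

```text
12.375 [ 0.5026 -0.0326  0.2015] [ 0.9974  0.0724  0.0006 -0.0001] 8.304907138364051 [-0.46  0.07  0.46  1.83 -0.03  1.25  0.15]
(0, 0.093, 0.1) [276.2182  97.3578]
(0, -0.093, 0.1) [275.901 307.691]
(0, 0, 0.1) [276.0396 211.7304]
(0.042, -0.106, 0.102) [320.4099 320.9065]
[276.5427 231.8085]
```

View pics/z5.png

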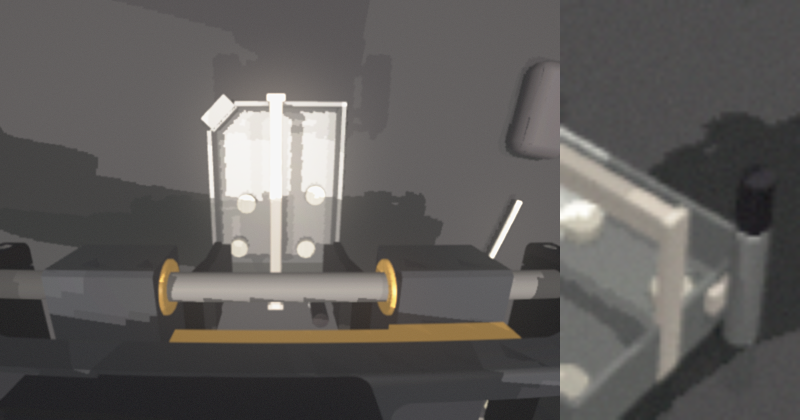

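The rod grip sits on the tube's rim. The bar is vertical in the image at column 276 from (276,97) to (276,307), centred and parallel to the jaws' plane. I'll descend 12.8 cm and grip.

Emit:
{"op": "play_rows", "data": {"commands": [[0,0,-2,0,0,0,5],[0,0,-2.5,0,0,0,5],[0,0,-2.5,0,0,0,5],[0,0,-2.5,0,0,0,5],[0,0,-2,0,0,0,5],[0,0,-1.3,0,0,0,4],[0,0,0,0,0,0,2.5],[0,0,0,0,0,0,0.5],[0,0,0,0,0,0,0.5],[0,0,0,0,0,0,0.5],[0,0,0,0,0,0,0.5],[0,0,0,0,0,0,0.5]], "grip_force": 50}}

```text
time: 13.98
ee_pos: [0.5025, -0.0325, 0.073]
eef_rot: [0.997, 0.072, 0.0, -0.0]
ft_force: [-2.1, 0.2, 5.8]
width: 0.0091
```

Gripped at 9–10 mm. I'll lift gently by 16 cm.

Emit:
{"op": "play_rows", "data": {"commands": [[0,0,0.2,0,0,0,0.5],[0,0,0.3,0,0,0,0.5],[0,0,0.5,0,0,0,0.5],[0,0,1,0,0,0,0.5],[0,0,1.3,0,0,0,0.5],[0,0,1.5,0,0,0,0.5],[0,0,1.5,0,0,0,0.5],[0,0,1.5,0,0,0,0.5],[0,0,1.5,0,0,0,0.5],[0,0,1.5,0,0,0,0.5],[0,0,1.5,0,0,0,0.5],[0,0,1.5,0,0,0,0.5],[0,0,1.2,0,0,0,0.5],[0,0,0.7,0,0,0,0.5],[0,0,0.3,0,0,0,0.5],[0,0,0,0,0,0,0.5]]}}

```text
time: 15.98
ee_pos: [0.5023, -0.0326, 0.2324]
eef_rot: [0.997, 0.072, -0.0, -0.0]
ft_force: [0.3, -0.2, -5.7]
width: 0.0096
```

The tray's weight is carried. Next I'll tilt towards the corner about world axis (-0.6, -0.8, 0), 30° in 18 rows.

Emit:
{"op": "play_rows", "data": {"commands": [[0,0,0,-0.008,-0.011,0,0.5],[0,0,0,-0.018,-0.024,0,0.5],[0,0,0,-0.018,-0.024,0,0.5],[0,0,0,-0.018,-0.024,0,0.5],[0,0,0,-0.018,-0.024,0,0.5],[0,0,0,-0.018,-0.024,0,0.5],[0,0,0,-0.018,-0.024,0,0.5],[0,0,0,-0.018,-0.024,0,0.5],[0,0,0,-0.018,-0.024,0,0.5],[0,0,0,-0.018,-0.024,0,0.5],[0,0,0,-0.018,-0.024,0,0.5],[0,0,0,-0.018,-0.024,0,0.5],[0,0,0,-0.018,-0.024,0,0.5],[0,0,0,-0.018,-0.024,0,0.5],[0,0,0,-0.018,-0.024,0,0.5],[0,0,0,-0.018,-0.024,0,0.5],[0,0,0,-0.018,-0.024,0,0.5],[0,0,0,-0.018,-0.024,0,0.5],[0,0,0,0,0,0,0.5],[0,0,0,0,0,0,0.5]]}}

```text
time: 18.48
ee_pos: [0.5024, -0.0326, 0.2327]
eef_rot: [0.963, 0.069, 0.195, 0.17]
ft_force: [0.5, -0.8, -5.7]
width: 0.0095
```

Run:
```python
from h import *
from scipy.spatial.transform import Rotation as Ro
np.set_printoptions(precision=4,suppress=True)
st=r.read_state(); e=st['ee_pos']; q=Ro.from_quat(st['eef_rot'])
z=q.apply([0,0,1]); print(st['time'],e,'tilt',np.degrees(np.arccos(-z[2])),'dir',np.degrees(np.arctan2(-z[1],-z[0])),st['joint_positions'].round(2),st['ft_force'],st['width'])
# tray pose from tool: tool x ~ tray x, tool z = -tray z
Rt=q.as_matrix()@np.diag([1,-1,-1]); o=e-q.apply([0,0,.019])-Rt@[0,0,.092]
C=np.zeros((600,800,3),np.uint8)
def put(n,u,v,w,h,s,X,Y):
    d=snap(n,n+'6'); im=d['img'][:,:,::-1].copy()
    im=cv2.resize(im[v:v+h,u:u+w],None,fx=s,fy=s,interpolation=cv2.INTER_CUBIC); C[Y:Y+im.shape[0],X:X+im.shape[1]]=im[:600-Y,:800-X]
    for m in ((-.065,.09,.004),(.042,-.106,.072),(0,0,.1)): print(n,m,proj(d,o+Rt@m).round(0))
put('wrist',0,0,560,420,1,0,0)
put('scene',190,100,140,190,3,380,0) if 0 else None
cams={}
for n in ('scene','side'):
    d=snap(n,n+'6'); p=proj(d,o+Rt@[0,0,.04]).astype(int); print(n,p,[proj(d,o+Rt@np.array(m)).round(0) for m in ((-.065,.09,.004),(.042,-.106,.072))])
    u,v=max(p[0]-70,0),max(p[1]-70,0); im=cv2.resize(d['img'][v:v+140,u:u+133,::-1],None,fx=3,fy=3,interpolation=cv2.INTER_CUBIC); cams[n]=im; print('crop',u,v)
D=np.hstack([cams['scene'],cams['side']])[:, :800]; cv2.imwrite('pics/z6.png',D);
```

```text
18.475 [ 0.5024 -0.0326  0.2327] tilt 29.989478054954002 dir 143.1861023965248 [-0.54 -0.24  0.19  2.13  0.57  1.02 -0.45] [ 0.5322 -0.7849 -5.7212] 0.009515183270804712
wrist (-0.065, 0.09, 0.004) [183.  99.]
wrist (0.042, -0.106, 0.072) [340. 409.]
wrist (0, 0, 0.1) [276. 284.]
scene [260 169] [array([264., 171.]), array([239., 173.])]
crop 190 99
side [278 178] [array([235., 213.]), array([330., 150.])]
crop 208 108
```

View pics/z6.png

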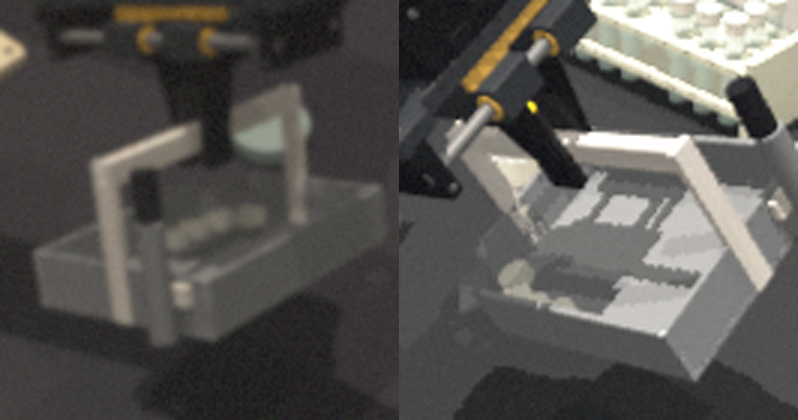

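The tilt is 30° and the rod is in its tube. Some discs are at the corner (517,275) but the rest are unclear, so I'll look with the wrist camera.

Run:
```python
from h import *
d=load('wrist6'); s=load('scene6')
a=cv2.resize(d['img'][70:260,150:350,::-1],None,fx=3,fy=3,interpolation=cv2.INTER_CUBIC)
C=np.zeros((570,800,3),np.uint8); C[:,:600]=a
cv2.imwrite('pics/z7.png',C[:,:600])
```

```text
(no output)
```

View pics/z7.png

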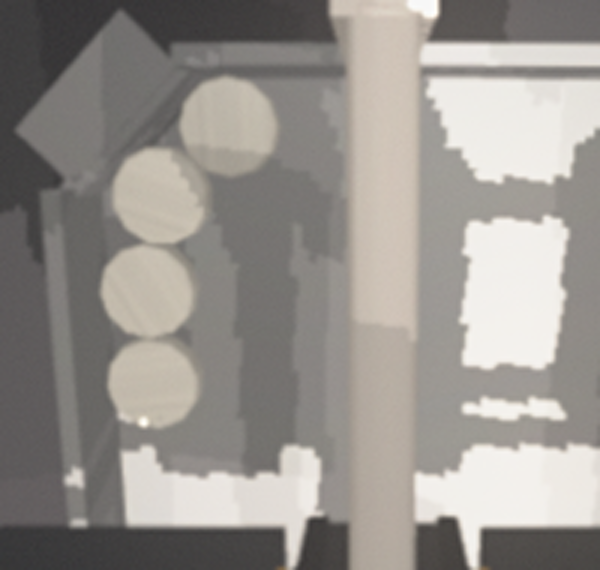

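Run:
```python
from h import *
from scipy.spatial.transform import Rotation as Ro
np.set_printoptions(precision=1,suppress=True)
d=load('wrist6'); q=Ro.from_quat([0.963,0.069,0.195,0.17]); e=np.array([.5024,-.0326,.2327])
Rt=q.as_matrix()@np.diag([1,-1,-1]); o=e-q.apply([0,0,.019])-Rt@[0,0,.092]
def tp(uv,z):
    c,v=ray(d,(150+uv[0]/3,70+uv[1]/3)); c=Rt.T@(c-o); v=Rt.T@v; return 1000*(c+v*(z-c[2])/v[2])
for uv in ((228,126),(160,196),(147,290),(153,382)): p=tp(uv,.013); print(p,np.hypot(p[0]+65,p[1]-90))
print('wall corner +x post',tp((345,45),.036),tp((45,190),.036))
```

```text
[-33.7  80.9  13. ] 32.56542623018854
[-49.7  65.7  13. ] 28.676503870165586
[-53.9  44.4  13. ] 46.94377847086556
[-53.8  22.5  13. ] 68.42337733183791
wall corner +x post [-6.7 95.3 36. ] [-68.1  67.7  36. ]
```

Disc distances from the pour point are 33, 29, 47 and 68 mm: all run together, but in a row along the -x wall. There's plenty of time, so I'll swing the downhill direction slightly towards +y to make them bunch up. I'm preparing disc detection by code and the turn increments.

```bash
cat > disc.py <<'E'
from h import *
from scipy.spatial.transform import Rotation as Ro
def discs(d,st):
    q=Ro.from_quat(st['eef_rot']); e=st['ee_pos']; Rt=q.as_matrix()@np.diag([1,-1,-1]); o=e-q.apply([0,0,.019])-Rt@[0,0,.092]
    # rectify disc-top plane z=13mm: 0.25 mm/px, tray x -70..70, y 0..100
    xs=np.arange(-70,71,.25); ys=np.arange(100,-10,-.25); X,Y=np.meshgrid(xs,ys)
    P=np.stack([X,Y,0*X+13],-1)/1000@Rt.T+o; T=d['camera_from_world']; p=P@T[:3,:3].T+T[:3,3]; s=p[...,:2]/p[...,2:]; s=s*(1+d['k1']*(s**2).sum(-1,keepdims=True))
    m=(s*[d['K'][0,0],d['K'][1,1]]+d['K'][:2,2]).astype(np.float32)
    im=cv2.remap(d['img'],m[...,0],m[...,1],1); cv2.imwrite('pics/rect.png',im[:,:,::-1])
    g=cv2.GaussianBlur(cv2.cvtColor(im,cv2.COLOR_RGB2GRAY),(0,0),2)
    c=cv2.HoughCircles(g,cv2.HOUGH_GRADIENT_ALT,1.5,60,param1=60,param2=.7,minRadius=38,maxRadius=50)
    if c is None: c=cv2.HoughCircles(g,cv2.HOUGH_GRADIENT,1.5,70,param1=60,param2=20,minRadius=38,maxRadius=50)[:,:6]
    for u,v,rr in c.reshape(-1,c.shape[-1])[:,:3]:
        x,y=-70+u/4,100-v/4; print('disc x %.1f y %.1f r %.1f dist %.1f'%(x,y,rr/4,np.hypot(x+65,y-90)))
E
python3 - <<'E'
from disc import *
discs(load('wrist6'),r.read_state())
def R(phi,th): a=np.radians(phi+8.2+90); return Ro.from_rotvec(np.radians(th)*np.array([np.cos(a),np.sin(a),0]))
prev=R(135,30)
for phi in (120,105,120,135): 
    n=R(phi,30); print(phi,(n*prev.inv()).as_rotvec().round(4)); prev=n
E
```

```text
disc x -54.6 y 44.9 r 10.7 dist 46.3
disc x -54.2 y 22.4 r 10.6 dist 68.5
disc x -50.9 y 65.1 r 11.0 dist 28.6
disc x -34.8 y 81.2 r 10.7 dist 31.5
120 [-0.0935  0.0912 -0.0347]
105 [-0.0667  0.1123 -0.0347]
120 [ 0.0667 -0.1123  0.0347]
135 [ 0.0935 -0.0912  0.0347]
```

Detection works and agrees with my own picks. I'll swing to 120°.

Emit:
{"op": "play_rows", "data": {"commands": [[0,0,0,-0.024,0.023,-0.009,0.5],[0,0,0,-0.024,0.023,-0.009,0.5],[0,0,0,-0.023,0.023,-0.009,0.5],[0,0,0,-0.023,0.023,-0.008,0.5],[0,0,0,0,0,0,0.5],[0,0,0,0,0,0,0.5],[0,0,0,0,0,0,0.5]]}}

```text
time: 19.5
ee_pos: [0.5023, -0.0328, 0.2326]
eef_rot: [0.963, 0.069, 0.145, 0.215]
ft_force: [0.8, 0.2, -6.1]
width: 0.0095
```

Run:
```python
from disc import *
discs(snap('wrist','w8'),r.read_state())
```

```text
disc x -50.5 y 66.6 r 10.7 dist 27.5
disc x -54.6 y 44.1 r 10.6 dist 47.0
disc x -54.2 y 22.4 r 10.7 dist 68.5
```

Emit:
{"op": "play_rows", "data": {"commands": [[0,0,0,-0.022,0.037,-0.012,0.5],[0,0,0,-0.022,0.037,-0.012,0.5],[0,0,0,-0.022,0.037,-0.011,0.5],[0,0,0,0,0,0,0.5],[0,0,0,0,0,0,0.5]]}}

```text
time: 20.18
ee_pos: [0.5023, -0.0327, 0.2326]
eef_rot: [0.963, 0.069, 0.085, 0.245]
ft_force: [-0.4, 0.6, -5.2]
width: 0.0097
```

Run:
```python
from disc import *
discs(snap('wrist','w9'),r.read_state())
def R(phi,th): a=np.radians(phi+8.2+90); return Ro.from_rotvec(np.radians(th)*np.array([np.cos(a),np.sin(a),0]))
prev=R(105,30)
for phi in (95,85): 
    n=R(phi,30); print(phi,(n*prev.inv()).as_rotvec().round(4),(R(135,30)*n.inv()).as_rotvec().round(4)); prev=n
```

```text
disc x -33.2 y 81.6 r 10.8 dist 32.8
disc x -49.4 y 66.6 r 10.7 dist 28.1
disc x -54.2 y 44.9 r 10.6 dist 46.4
disc x -53.9 y 22.4 r 10.8 dist 68.5
95 [-0.0272  0.0828 -0.0233] [ 0.1883 -0.2877  0.0866]
85 [-0.0124  0.0863 -0.0233] [ 0.2013 -0.3755  0.1035]
```

Emit:
{"op": "play_rows", "data": {"commands": [[0,0,0,-0.014,0.041,-0.012,0.5],[0,0,0,-0.013,0.041,-0.011,0.5],[0,0,0,0,0,0,0.5],[0,0,0,0,0,0,0.5]]}}

```text
time: 20.72
ee_pos: [0.5024, -0.0326, 0.2325]
eef_rot: [0.963, 0.069, 0.042, 0.256]
ft_force: [0.3, -0.8, -6.2]
width: 0.0097
```

Run:
```python
from disc import *
discs(snap('wrist','w10'),r.read_state())
```

```text
disc x -27.6 y 80.9 r 10.7 dist 38.5
disc x -53.1 y 49.0 r 10.7 dist 42.7
disc x -46.4 y 69.6 r 10.7 dist 27.6
```

It's creeping as intended. I'll give it a moment more.

Emit:
{"op": "play_rows", "data": {"commands": [[0,0,0,0,0,0,0.5],[0,0,0,0,0,0,0.5]]}}

```text
time: 21.02
ee_pos: [0.5023, -0.0326, 0.2326]
eef_rot: [0.963, 0.069, 0.042, 0.256]
ft_force: [0.4, -0.3, -4.7]
width: 0.0094
```

Run:
```python
from disc import *
discs(snap('wrist','w11'),r.read_state())
```

```text
disc x -27.6 y 80.9 r 10.8 dist 38.5
disc x -46.0 y 68.9 r 11.0 dist 28.4
disc x -53.9 y 50.5 r 10.7 dist 41.0
```

Emit:
{"op": "play_rows", "data": {"commands": [[0,0,0,-0.006,0.043,-0.012,0.5],[0,0,0,-0.006,0.043,-0.011,0.5],[0,0,0,0,0,0,0.5]]}}

```text
time: 21.45
ee_pos: [0.503, -0.0325, 0.2323]
eef_rot: [0.963, 0.069, -0.004, 0.259]
ft_force: [-0.7, -0.2, -4.8]
width: 0.0095
```

Run:
```python
from disc import *
discs(snap('wrist','w12'),r.read_state())
```

```text
disc x -22.8 y 80.9 r 10.7 dist 43.2
disc x -43.4 y 70.8 r 11.0 dist 29.0
disc x -52.0 y 52.0 r 11.1 dist 40.2
```

Emit:
{"op": "play_rows", "data": {"commands": [[0,0,0,0,0,0,0.5],[0,0,0,0,0,0,0.5],[0,0,0,0,0,0,0.5]]}}

```text
time: 21.88
ee_pos: [0.5023, -0.0326, 0.2327]
eef_rot: [0.963, 0.069, -0.003, 0.259]
ft_force: [-0.4, 0.8, -5.5]
width: 0.0093
```

Run:
```python
from disc import *
discs(snap('wrist','w13'),r.read_state())
```

```text
disc x -33.2 y 81.6 r 10.7 dist 32.8
disc x -48.6 y 66.2 r 10.8 dist 28.8
disc x -9.6 y 80.9 r 11.1 dist 56.1
```

Now two discs are at the cut and one behind on each wall. I'll swing back to the 135° direction.

Emit:
{"op": "play_rows", "data": {"commands": [[0,0,0,0.0252,-0.0469,0.0129,0.5],[0,0,0,0.0252,-0.0469,0.0129,0.5],[0,0,0,0.0252,-0.0469,0.0129,0.5],[0,0,0,0.0252,-0.0469,0.0129,0.5],[0,0,0,0.0252,-0.0469,0.0129,0.5],[0,0,0,0.0252,-0.0469,0.0129,0.5],[0,0,0,0.0252,-0.0469,0.0129,0.5],[0,0,0,0.0252,-0.0469,0.0129,0.5],[0,0,0,0,0,0,0.5],[0,0,0,0,0,0,0.5],[0,0,0,0,0,0,0.5],[0,0,0,0,0,0,0.5],[0,0,0,0,0,0,0.5],[0,0,0,0,0,0,0.5]]}}

```text
time: 23.68
ee_pos: [0.5024, -0.0326, 0.2325]
eef_rot: [0.963, 0.069, 0.196, 0.169]
ft_force: [-0.3, -0.5, -5.1]
width: 0.0092
```

Run:
```python
from disc import *
st=r.read_state(); d=snap('wrist','w14'); discs(d,st); s=snap('side','side14')
z=Ro.from_quat(st['eef_rot']).apply([0,0,1]); print('tilt',np.degrees(np.arccos(-z[2])),np.degrees(np.arctan2(-z[1],-z[0]))-8.2)
C=np.zeros((420,800,3),np.uint8); C[:,:400]=cv2.resize(d['img'][70:280,150:350,::-1],None,fx=2,fy=2); C[:,400:]=cv2.resize(s['img'][108:248,208:341,::-1],(400,420)); cv2.imwrite('pics/z14.png',C)
```

```text
disc x -51.2 y 63.2 r 11.0 dist 30.1
disc x -37.4 y 80.1 r 10.5 dist 29.3
disc x -15.6 y 80.5 r 10.2 dist 50.3
tilt 30.02351623439465 135.09531401810884
```

View pics/z14.png

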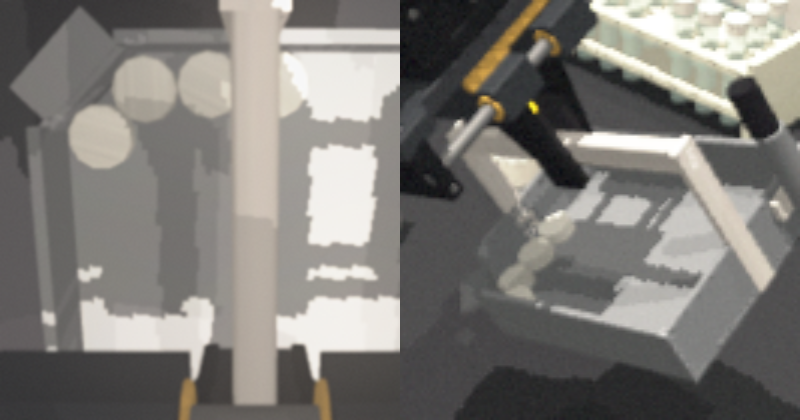

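The chain went one disc too far: it is now a row along the +y wall, with the fourth disc hidden behind the bar at x≈+6. The rod is in its tube and the tilt is 30°. I'll swing the other way (towards -x) in small steps and stop halfway.

Run:
```python
from disc import *
def R(phi,th): a=np.radians(phi+8.2+90); return Ro.from_rotvec(np.radians(th)*np.array([np.cos(a),np.sin(a),0]))
prev=R(135,30)
for phi in (172,178,184,190): 
    n=R(phi,30); v=(n*prev.inv()).as_rotvec(); print(phi,v.round(4),'back',(R(135,30)*n.inv()).as_rotvec().round(4)); prev=n
```

```text
172 [ 0.3026 -0.1001  0.081 ] back [-0.3026  0.1001 -0.081 ]
178 [0.0523 0.0029 0.014 ] back [-0.3556  0.0973 -0.0919]
184 [0.0517 0.0084 0.014 ] back [-0.4083  0.089  -0.1019]
190 [0.0505 0.0137 0.014 ] back [-0.4601  0.0753 -0.1108]
```

Emit:
{"op": "play_rows", "data": {"commands": [[0,0,0,0.0378,-0.0125,0.0101,0.5],[0,0,0,0.0378,-0.0125,0.0101,0.5],[0,0,0,0.0378,-0.0125,0.0101,0.5],[0,0,0,0.0378,-0.0125,0.0101,0.5],[0,0,0,0.0378,-0.0125,0.0101,0.5],[0,0,0,0.0378,-0.0125,0.0101,0.5],[0,0,0,0.0378,-0.0125,0.0101,0.5],[0,0,0,0.0378,-0.0125,0.0101,0.5],[0,0,0,0,0,0,0.5]]}}

```text
time: 24.9
ee_pos: [0.5021, -0.0333, 0.2325]
eef_rot: [0.963, 0.068, 0.259, 0.017]
ft_force: [-0.1, -0.0, -4.6]
width: 0.0099
```

Run:
```python
from disc import *
discs(snap('wrist','w15'),r.read_state()); print(r.read_state()['joint_positions'].round(2))
```

```text
disc x -53.5 y 55.0 r 11.0 dist 36.8
disc x -43.8 y 72.6 r 11.1 dist 27.4
[-0.55 -0.41  0.41  2.22  0.31  0.79 -0.15]
```

Emit:
{"op": "play_rows", "data": {"commands": [[0,0,0,0,0,0,0.5]]}}

```text
time: 25.08
ee_pos: [0.5024, -0.0324, 0.2326]
eef_rot: [0.963, 0.069, 0.259, 0.018]
ft_force: [-0.6, 0.4, -5.1]
width: 0.0094
```

Run:
```python
from disc import *
discs(snap('wrist','w16'),r.read_state())
```

```text
disc x -54.2 y 57.2 r 11.1 dist 34.5
disc x -55.0 y 35.5 r 10.8 dist 55.4
disc x -40.4 y 74.1 r 11.0 dist 29.3
```

Already past halfway, with discs at y 35, y 57, the cut, and one on the +y wall. I'll swing back now.

Emit:
{"op": "play_rows", "data": {"commands": [[0,0,0,-0.0504,0.0167,-0.0135,0.5],[0,0,0,-0.0504,0.0167,-0.0135,0.5],[0,0,0,-0.0504,0.0167,-0.0135,0.5],[0,0,0,-0.0504,0.0167,-0.0135,0.5],[0,0,0,-0.0504,0.0167,-0.0135,0.5],[0,0,0,-0.0504,0.0167,-0.0135,0.5],[0,0,0,0,0,0,0.5],[0,0,0,0,0,0,0.5],[0,0,0,0,0,0,0.5],[0,0,0,0,0,0,0.5]]}}

```text
time: 26.38
ee_pos: [0.5023, -0.0328, 0.2327]
eef_rot: [0.963, 0.069, 0.196, 0.169]
ft_force: [0.8, 0.5, -5.3]
width: 0.009
```

Run:
```python
from disc import *
discs(snap('wrist','w17'),r.read_state())
```

```text
disc x -54.6 y 52.4 r 10.7 dist 39.0
disc x -23.1 y 80.9 r 10.6 dist 42.9
disc x -44.5 y 72.2 r 10.7 dist 27.1
disc x -53.1 y 30.6 r 11.1 dist 60.6
```

All four are seen, at 27, 39, 43 and 61 mm. One gentle nudge towards +y should even it out.

Emit:
{"op": "play_rows", "data": {"commands": [[0,0,0,-0.047,0.046,-0.017,0.5],[0,0,0,-0.047,0.046,-0.017,0.5],[0,0,0,-0.033,0.056,-0.017,0.5],[0,0,0,-0.033,0.056,-0.017,0.5],[0,0,0,0,0,0,0.5]]}}

```text
time: 27.05
ee_pos: [0.5031, -0.0319, 0.2324]
eef_rot: [0.963, 0.07, 0.085, 0.244]
ft_force: [0.2, 0.6, -4.6]
width: 0.0095
```

Run:
```python
from disc import *
discs(snap('wrist','w18'),r.read_state())
```

```text
disc x -17.5 y 82.0 r 10.9 dist 48.2
disc x -40.0 y 76.0 r 10.7 dist 28.7
disc x -52.8 y 59.9 r 11.2 dist 32.5
disc x -53.9 y 37.4 r 10.7 dist 53.8
```

Nearly symmetric now: 48, 29, 33 and 54 mm. I'll swing back to 135° in 5 rows.

Emit:
{"op": "play_rows", "data": {"commands": [[0,0,0,0.033,-0.056,0.017,0.5],[0,0,0,0.033,-0.056,0.017,0.5],[0,0,0,0.047,-0.046,0.017,0.5],[0,0,0,0.047,-0.046,0.017,0.5],[0,0,0,0,0,0,0.5],[0,0,0,0,0,0,0.5],[0,0,0,0,0,0,0.5],[0,0,0,0,0,0,0.5],[0,0,0,0,0,0,0.5],[0,0,0,0,0,0,0.5]]}}

```text
time: 28.35
ee_pos: [0.5024, -0.0325, 0.2325]
eef_rot: [0.963, 0.069, 0.196, 0.169]
ft_force: [-0.6, -0.2, -4.9]
width: 0.0097
```

Run:
```python
from disc import *
st=r.read_state(); discs(snap('wrist','w19'),st)
z=Ro.from_quat(st['eef_rot']).apply([0,0,1]); print('tilt',np.degrees(np.arccos(-z[2])),np.degrees(np.arctan2(-z[1],-z[0]))-8.2,abs(st['joint_vel']).max())
# rod unchanged vs side14? compare patch round the tube
a=load('side14')['img'].astype(int); b=snap('side','side19')['img'].astype(int); print('rod patch diff',abs(a-b)[128:180,315:345].mean(), 'whole',abs(a-b).mean())
```

```text
disc x -53.9 y 43.8 r 10.8 dist 47.6
disc x -50.5 y 64.4 r 10.9 dist 29.4
disc x -34.8 y 79.8 r 10.9 dist 31.9
tilt 30.017929464463265 135.06487327612396 0.0022857453133467774
rod patch diff 2.322649572649573 whole 2.020668934240363
```

Three are at 48, 29 and 32 mm. I'll check the fourth, which should be beside the bar near (-13, 81).

Run:
```python
from h import *
g=cv2.cvtColor(cv2.imread('pics/rect.png'),cv2.COLOR_BGR2GRAY)
for y in (86,81,76,70,65): print(y,[int(g[int((100-y)*4),int((x+70)*4)]) for x in range(-50,26,3)])
print(list(range(-50,26,3)))
# side view: disc spots on the floor, predicted pixels + colour, versus a bare floor spot
from scipy.spatial.transform import Rotation as Ro
st=r.read_state(); q=Ro.from_quat(st['eef_rot']); Rt=q.as_matrix()@np.diag([1,-1,-1]); o=st['ee_pos']-q.apply([0,0,.019])-Rt@[0,0,.092]
d=load('side19')
for x,y in ((-54,44),(-50,64),(-35,80),(-13,81),(8,81),(-20,55),(-54,22)):
    p=proj(d,o+Rt@np.array([x,y,13])/1) if 0 else proj(d,o+Rt@(np.array([x,y,13])/1000)); u,v=p.round().astype(int); print((x,y),u,v,d['img'][v-1:v+2,u-1:u+2].mean((0,1)).round())
```

```text
86 [112, 95, 174, 183, 185, 187, 188, 189, 163, 134, 185, 185, 190, 191, 183, 190, 194, 199, 198, 194, 155, 235, 236, 236, 236, 235]
81 [97, 106, 177, 178, 180, 182, 182, 182, 181, 177, 184, 184, 184, 198, 190, 191, 195, 199, 198, 192, 156, 181, 237, 237, 236, 236]
76 [138, 125, 166, 158, 163, 167, 175, 182, 167, 141, 182, 180, 186, 183, 192, 191, 195, 199, 198, 193, 155, 156, 178, 235, 237, 237]
70 [190, 195, 167, 139, 124, 135, 122, 118, 119, 118, 119, 122, 143, 139, 152, 190, 195, 198, 199, 193, 156, 157, 158, 174, 235, 237]
65 [190, 195, 193, 151, 117, 117, 117, 117, 118, 118, 120, 119, 120, 131, 153, 189, 195, 200, 198, 193, 154, 156, 157, 157, 157, 155]
[-50, -47, -44, -41, -38, -35, -32, -29, -26, -23, -20, -17, -14, -11, -8, -5, -2, 1, 4, 7, 10, 13, 16, 19, 22, 25]
(-54, 44) 252 209 [116. 116. 113.]
(-50, 64) 246 206 [147. 143. 136.]
(-35, 80) 246 199 [152. 148. 137.]
(-13, 81) 252 190 [158. 154. 142.]
(8, 81) 259 182 [153. 152. 150.]
(-20, 55) 259 194 [105. 105. 101.]
(-54, 22) 260 211 [160. 159. 156.]
```

The fourth disc is at about (-13, 81): the wrist profile is bright from x -23 up to the bar, and the side view shows disc colour there. It lies 53 mm from the pour point. Everything is still, so I'm handing in.

```bash
python3 -c "
from bench import r
print(r.read_state()['width'],r.read_state()['time']); print(r.close_job())"
```

```text
0.009511303022859711 28.45
the job is handed in; nothing more can be done
None
```

The job is handed in at 28.5 s. The rod is in its tube, and the arm holds the tray still in the air at 30.0°, tilted at the pouring corner with all four discs gathered there.

- **Rod:** I lifted it out of the block and pushed it into the tube until I felt 8 N of contact at the expected height, then let go. The side view showed its grip on the rim. After tilting, the picture showed it still in the tube, and the last side image was unchanged there.
- **Tray:** I gripped the handle with 50 N. It came up cleanly and carried about 5 N, as expected. At the end the arm was at rest with the finger opening steady at 9.5 mm.
- **Discs:** The first tilt left them in a row along one wall. My first correction overshot and put them in a row along the other wall, so I swung the tilt back and nudged once more. They ended about 29, 32, 48 and 53 mm from the pour point: two against the cut-off wall and one behind on each side.

**Uncertain:** In the last check my disc detector found only three of the four. The fourth sits beside the handle bar, and I placed it from brightness in the wrist view and its colour in the side view. In that side check, the pixel for the disc at 48 mm did not clearly show disc colour, though the wrist camera did see that disc. I also did not check the bystander objects in the last pictures; I never commanded a contact with any of them.

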